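Weigh the clay offcut with the range key held at its third click

TASK

Set the lump of clay gently in the middle of the spring balance's round pan and let go of it. Then press the balance's spring-return range key down past its first two clicks to the third click (the long index ridge) and keep holding it there: finish with the robot still pressing the key, because it springs back when released. Do not slam or press the pan down to its stop, and leave the other things on the counter where they are.

Things in the scene. Friction and masses are not known exactly. Their poses are not given: they have to be found in the camera images.
- scale: White spring balance, fixed; 150 mm (its x) by 237 mm (its y). Origin on the counter under the pan's centre; x points away from the robot (gauge on the -x face), z up. Casing under the pan: 150 x 140 mm, 87 mm high. Key housing at its -y side: 110 mm in x, 82 mm high, reaching to y = -167 mm, range key above it. Behind the balance a fixed crock of utensils stands 340 mm high, its front 640 mm from the robot.
- pan_centre (a point): Centre of the upper face of the balance's pan, a flat round steel plate 120 mm across and 6 mm thick with a thin ring of 41 mm drawn at its middle; 111 mm above the counter when empty. Moves down with the pan.
- weigh_pan (a joint): Sinking of the sprung pan in m: 0 empty, stop at 0.020; spring about 400 N/m, so the clay alone sinks it 3 to 5 mm (the gauge needle turns with it). It must not be pushed beyond 0.018.
- key_top (a point): Centre of the upper face of the range key, a flat black plate 40 x 40 mm, 8 mm thick, on a 14 mm square stem; at x = 0, y = -125 mm of the balance and 150 mm above the counter when up. It moves straight down and nothing stands over it. A small steel pointer on the plate's back edge, 4 mm below its top face, stands level with an index ridge at each click.
- third_ridge (a point): Third and lowest index ridge, 34 mm long (the first two are 16 mm long, 28 and 14 mm above it), 104 mm above the counter, on the fixed aluminium index post behind the key: post 24 mm wide, 158 mm high, its front face 40 mm from the key's centre towards the balance's +x. The key's pointer is level with this ridge at the third click.
- range_key (a joint): Travel of the range key in m: 0 up, grows as it is pressed straight down. Clicks (detents) at 0.014, 0.028 and 0.042 (the third); it goes on to a stop at 0.052, which is too far. Pressing takes about 2 to 9 N: the return spring (3 N at the top, about 6 N at the third click) with a rise and fall of about 2 N at each click. The clicks never hold it: let go, it springs back to 0.
- clay_lump: Plain pale lump of clay with rounded edges, 36 mm (its x) by 52 mm (its y) by 20 mm high, 0.13 to 0.20 kg. Origin at the centre of its underside, z up. The only solid lump; grip it across the 36 mm.
- test_pinch_pot: Bystander: small pale open pinch pot, 60 x 64 mm, 38 mm high. Origin under its centre.
- clay_strip: Bystander: flat pale strip of clay, 36 (x) x 120 (y) x 7 mm. Origin at the centre of its underside.
- loop_tool_a: Bystander: wire loop tool with a brown handle, 18 (x) x 177 (y) x 10 mm. Origin under its middle.
- slip_bottle: Bystander: white squeeze bottle with a pointed nozzle, 41 mm across, 112 mm high. Origin under its centre.
- masking_tape: Bystander: roll of tape lying flat, 96 mm across, 25 mm high. Origin under its centre.
- slip_pot: Bystander: squat pale pot, 67 mm across, 34 mm high. Origin under its centre.
- slate_rib: Bystander: dark oval rib with a hole, 58 (x) x 92 (y) x 7 mm. Origin under its centre.
- silica_bottle: Bystander: screw-cap bottle, 61 mm across, 156 mm high, at the back. Origin under its centre.
Not all that is in view belongs to the job. What is shaped like the clay_lump but brown is not meant.

How it is judged:
On the way, in this order (a step that is already met when the one before it is completed fails the run):
1. the clay lump lies centred on the pan, let go and at rest (horizontal distance between clay_lump and pan_centre below 0.015 m and z of clay_lump in the frame of pan_centre between -0.004 and 0.004 m and angle between clay_lump's own z axis and vertical below 0.15 rad and linear speed of clay_lump below 0.03 m/s and value of joint weigh_pan above 0.0015 m and contact force between each of the arm, the fingers and clay_lump below 0.1 N), for 0.3 s.
2. the robot holds the range key at its third click with the clay on the pan (all of step 1 and value of joint range_key between 0.038 and 0.046 m and contact force between any of the fingers, the arm and scale above 1 N), for 0.3 s.
At the end, for the whole second after the job is handed in: The clay lump rests flat on the pan, its centre within 15 mm of the pan's centre, untouched by the robot, and the robot is still pressing the range key (more than 1 N on the balance) within 4 mm of the third click (joint 0.038 to 0.046) (all of step 2); the arm keeps its last pose, push and grip.
It fails at once if the pan is slammed or pressed down to its stop (value of joint weigh_pan above 0.018 m).
It fails at once if a bystander is moved more than 30 mm (distance of any of test_pinch_pot, clay_strip, loop_tool_a, slip_bottle, masking_tape, slip_pot, slate_rib, silica_bottle from where it was at the start of the episode above 0.03 m).
It also fails if it takes over 48 s, if anything falls off the work surface, if the arm or the gripper's body presses on something with over 40 N, if the wrist force passes 120 N, or if a joint passes its speed limit or range.

ROBOT

A 6-joint arm with a two-finger parallel gripper is mounted at the origin on a cart in front of the work surface, level with it; the furniture and walls round the work are solid. World frame = base frame: x ahead of the robot, y to its left, z up, the work surface at z = 0. Lengths are in m, angles in rad, forces in N, time in s.
With the tool pointing down it reaches from about 0.3 to 0.875 m from the base axis. Payload 6.4 kg.
Tool frame: the origin (TCP) lies between the finger pads; the fingertips stand 8 mm ahead of it and the grasp point (between the pads) lies 11 mm behind it (ctrl.finger_overhang is the distance from the TCP to the fingertips, in m); z points along the fingers, y is the line along which they close (so a half turn about z gives the same grasp; the last joint's range is limited). The gripper opens to 85 mm and grips with 20 to 120 N. Pads are 22 mm wide; open, the fingers measure 114 mm over their backs; the gripper's body (76 mm by 85 mm) begins 54 mm behind the grasp point. The pads swing forward as they close: fully open they stand 13 mm farther back than shut.
Start: joints at [-1.385, 0.181, 1.607, -0, 1.354, -0.206], TCP at [0.22, -0.531, 0.239] pointing down, gripper open.
Joint ranges: [-2.99, 2.99], [-0.89, 2.07], [0.3, 2.58], [-1.14, 4.28], [0, 2.63], [-3.12, 3.12]. Speed limits (rad/s): [2.57, 2.57, 3.01, 3.14, 3.14, 3.14].

INTERFACE

Orientations are given as a unit quaternion [w, x, y, z].
In Python, from bench import ctrl, camera gives the robot as it stands.
- The arm moves only by the shell command python3 -m pendant 'ROWS' [OPENING]. ROWS is JSON, a list of rows, each a list of 6 numbers: the shift along the world's x, y, z normalised to -1 to 1, where 1 is 200 mm, then the turn, a rotation vector about the world's x, y, z normalised to -1 to 1, where 1 is pi/2 rad. In form: [[dx, dy, dz, rx, ry, rz], ...]. A call has exactly 10 rows; each row shifts and turns the commanded pose from where the row before left it; what a row does not reach is not made up. A row lasts 1/8 s, in which the tool goes at most 62.5 mm and 10.7 degrees, less where a joint would pass 70% of its speed; a pose out of reach is approached as far as the arm can. A call with a number of a shift or a turn outside -1 to 1 is refused whole. A call with a gripper value outside its range is refused whole. OPENING is the opening, from -1 (shut) to 1 (fully open), set as the call begins (- or left out, the last holds). The fingers move at their own pace and stop on an object; the grip force is fixed at half the most. Time passes only in rows, so rows that do not move let the fingers close, or fill a call up. It gives the time, the measured TCP pose, the force, the opening and the grip force at its end, in the units of the state.
- ctrl.get_obs(): the state, without advancing time (a new reading comes with each control period).
- camera(name): name is "side" or "top"; returns a dict with "color" (384x512x3 uint8, blue, green, red), "fx", "fy", "cx", "cy" (pixels), "xyz" and "rotation" of the camera in the world. Camera axes: x right, y down, z forward; pixel columns grow to the right and rows downward; lengths in m; the calibration is good to about 2 mm. A picture is of the moment at which its call begins. There is no depth.
- ctrl.hand_in(): hands the job in; it is judged then, once.
The state is a dict: "time_s": time; "q": joint angles; "dq": joint speeds; "joint_efforts": joint torques, N m; "eef_pos": TCP position; "eef_rot": TCP orientation; "wrist_force": force on the tool from outside, world axes, zero at the start; "torque": the same for the moment, N m; "opening": opening from 0.0 (shut) to 1.0 (fully open); "grasp_force": force on a finger pad.
Only numpy, scipy, OpenCV 4.12 (cv2) and the standard library are available. Lean on these libraries where they do the work, as an engineer would, in place of code of your own. Each camera call takes 0.05 s, during which the arm holds its last target. There are 200 camera calls.

## Working session

There is one attempt and no reset: what is moved stays moved. The work goes in short steps, Python scripts to look and compute and a shell command to move; the robot and the scene stay as the last step left them, time stands still between calls to the robot, and variables do not carry over. Pictures are saved under pics/ and viewed, at most 10 in all, crops included, and the job is handed in when it is done.

```bash
mkdir -p pics
python3 - <<'E'
from bench import ctrl,camera
import cv2,numpy as np
for n in("top","side"):
    c=camera(n);cv2.imwrite(f"pics/{n}0.png",c["color"]);print(n,c["fx"],c["cx"],c["cy"],c["xyz"],np.round(c["rotation"],4).tolist())
o=ctrl.get_obs();print(o["eef_pos"],o["eef_rot"],o["opening"],o["time_s"],o["wrist_force"],ctrl.finger_overhang)
E
```

```text
top 497.86176085116426 264.2699241766407 189.49121116098584 [-0.83022049  0.2508928   1.86497909] [0.2137, -0.6106, 0.7187, -0.2549]
side 451.55252368655835 250.92898919334792 193.45425373076367 [ 0.26827559 -1.27428911  1.12737074] [-0.4352, 0.8935, -0.1003, 0.0469]
[ 0.21948421 -0.53096998  0.23847334] [-7.63317044e-04  9.80873793e-01  1.94643314e-01  2.31225757e-05] 1.0011766820376116 0.1 [-0.40875322  0.03392122 -0.08752211] 0.008
```

View pics/top0.png

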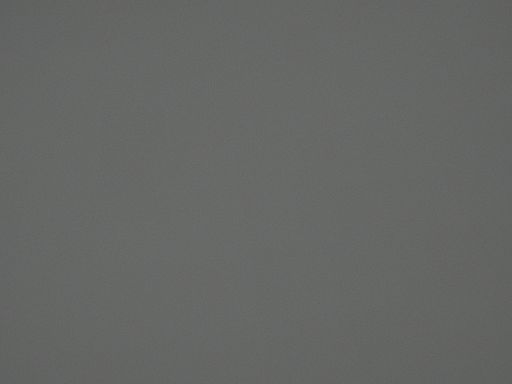

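View pics/side0.png

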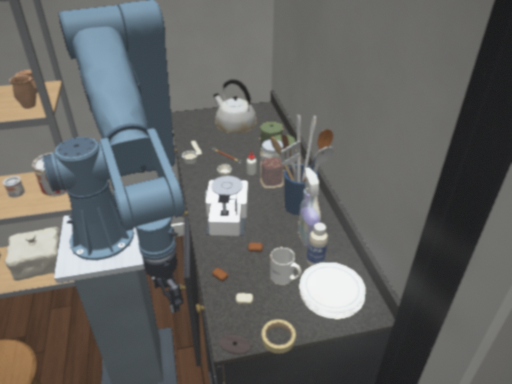

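The side view shows the balance at about (228,205), with the pan at (228,185) and the key nearer the camera. The pale lump is at (244,298), and the brown decoys are at (220,274) and (256,246). The top picture is blank grey, so I'll retake it and measure from the side view.

```bash
cat > h.py <<'E'
from bench import ctrl,camera
import cv2,numpy as np
from scipy.spatial.transform import Rotation as R
def rot(c): 
    r=np.array(c["rotation"]); return r if r.shape==(3,3) else R.from_quat(r[[1,2,3,0]]).as_matrix()
def plane(c,uv,z):
    uv=np.atleast_2d(uv).astype(float)
    d=np.c_[(uv[:,0]-c["cx"])/c["fx"],(uv[:,1]-c["cy"])/c["fy"],np.ones(len(uv))]@rot(c).T
    p=np.array(c["xyz"]); return p+d*((z-p[2])/d[:,2])[:,None]
def pix(c,P):
    q=(np.atleast_2d(P)-np.array(c["xyz"]))@rot(c)
    return np.c_[q[:,0]/q[:,2]*c["fx"]+c["cx"],q[:,1]/q[:,2]*c["fy"]+c["cy"]]
E
python3 - <<'E'
from h import *
t=camera("top");s=camera("side");a=t["color"];print(a.mean(),a.std())
im=s["color"]
print(rot(t)[:,2], plane(s,[[244,298],[228,220]],0.01), plane(s,[[228,185]],.111))
o=ctrl.get_obs();print(pix(s,o["eef_pos"]))
x=cv2.resize(im[165:325,160:310],None,fx=3.7,fy=3.7,interpolation=cv2.INTER_CUBIC)
cv2.imwrite("pics/s1.png",np.vstack([x]))
cv2.imwrite("pics/t1.png",a)
E
```

```text
101.81807284884982 2.5944883000558394
[ 0.61847152 -0.10550422 -0.77869239] [[ 0.44169757 -0.38982097  0.01      ]
 [ 0.45933293 -0.02011136  0.01      ]] [[0.47779053 0.060819   0.111     ]]
[[166.41043985 298.91614703]]
```

View pics/s1.png

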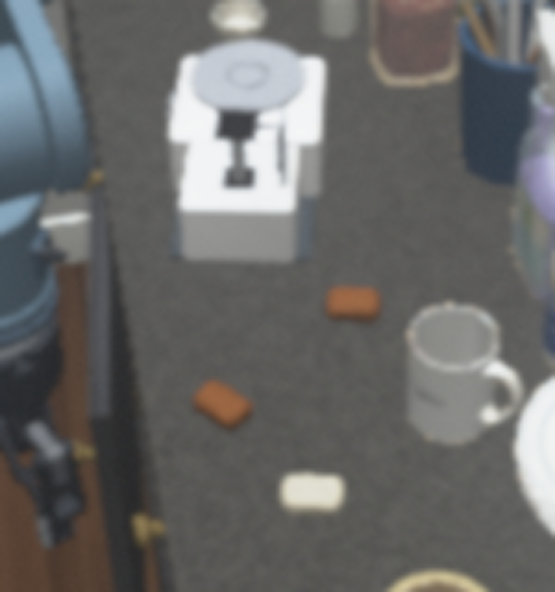

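Side view: pan ring near (227,185), key plate near (224,198) and clay at (244,298) with its long side along the image horizontal. The top camera is dead (uniform grey), so I'll use side-view rays onto planes at the known heights.

```bash
cat > m.py <<'E'
from h import *
def biggest(m,c0):
    cs,_=cv2.findContours(m.astype(np.uint8),cv2.RETR_EXTERNAL,cv2.CHAIN_APPROX_NONE)
    cs=[c for c in cs if len(c)>8]
    return min(cs,key=lambda c:np.hypot(*(c[:,0].mean(0)-c0)))[:,0]
def ims(n=6):
    fs=[camera("side") for _ in range(n)]
    c=fs[-1]; c["color"]=np.mean([f["color"] for f in fs],0); return c
E
python3 - <<'E'
from m import *
s=ims(8);im=s["color"];S=4
np.save("im.npy",im)
b=cv2.resize(im,None,fx=S,fy=S,interpolation=cv2.INTER_CUBIC)
up=lambda p:(np.asarray(p)+.5)/S-.5
B,G,Rr=[b[...,i] for i in range(3)]
for p in [(244,298),(227,185),(218,180),(224,198),(228,240),(240,176),(212,215)]: print(p,im[p[1],p[0]].round())
# clay
c=biggest((Rr>130)&(Rr-B>12)&(Rr-B<90),np.array([244,298])*S)
for z in(.0,.01,.02):
    P=plane(s,up(c),z)[:,:2];r=cv2.minAreaRect(P.astype(np.float32)*1000);print("clay",z,r)
    print(P.min(0),P.max(0))
# pan: bluish
c=biggest((B-Rr>10)&(B>120),np.array([228,185])*S)
P=plane(s,up(c),.111)[:,:2];print("pan",len(c),cv2.fitEllipse((P*1000).astype(np.float32)),P.min(0),P.max(0))
m=np.zeros(b.shape[:2],bool);m[190*S:206*S,216*S:232*S]=1
c=biggest(m&(G<75),np.array([224,198])*S)
P=plane(s,up(c),.150)[:,:2];print("key",cv2.minAreaRect((P*1000).astype(np.float32)),P.min(0),P.max(0),up(c).min(0),up(c).max(0))
E
```

```text
(244, 298) [212. 224. 226.]
(227, 185) [213. 205. 199.]
(218, 180) [212. 203. 197.]
(224, 198) [69. 66. 65.]
(228, 240) [92. 95. 95.]
(240, 176) [91. 94. 94.]
(212, 215) [244. 243. 242.]
clay 0.0 ((443.5646057128906, -379.5215759277344), (41.600440979003906, 56.002864837646484), 75.31432342529297)
[ 0.41536319 -0.40354069] [ 0.47204343 -0.35650925]
clay 0.01 ((442.009765625, -387.4583740234375), (41.231483459472656, 55.50612258911133), 75.3143539428711)
[ 0.41405849 -0.4112644 ] [ 0.47023596 -0.36465013]
clay 0.02 ((440.45489501953125, -395.39508056640625), (40.8624382019043, 55.0093994140625), 75.3143539428711)
[ 0.4127538  -0.41898811] [ 0.4684285  -0.37279102]
pan 294 ((472.8608703613281, 61.955142974853516), (112.885498046875, 115.93795776367188), 168.7186279296875) [0.41711239 0.00372422] [0.52969497 0.11887859]
key ((440.41827392578125, -64.539794921875), (31.860809326171875, 24.92876434326172), 77.39874267578125) [ 0.42702625 -0.08087707] [ 0.45487632 -0.04643236] [219.875 195.875] [227.125 201.625]
```

Run:
```python
from m import *
s=camera("side");im=np.load("im.npy");S=4
b=cv2.resize(im,None,fx=S,fy=S,interpolation=cv2.INTER_CUBIC);up=lambda p:(np.asarray(p)+.5)/S-.5
G=b[...,1]
m=np.zeros(b.shape[:2],bool);m[190*S:203*S,214*S:232*S]=1
for th in(110,140):
    c=biggest(m&(G<th),np.array([224,198])*S);P=plane(s,up(c),.150)[:,:2]
    print("key",cv2.minAreaRect((P*1000).astype(np.float32)),P.min(0),P.max(0),up(c).min(0),up(c).max(0))
ring=(im[175:205,214:246,1]).round().astype(int)
pan=np.array([.473,.062,0])
for yaw in(-10,-15,-20):
    a=np.radians(yaw);k=pan+R.from_euler('z',a).apply([0,-.125,.15]);K=R.from_euler('z',a).apply(np.array([[-20,-20,0],[20,-20,0],[20,20,0],[-20,20,0]])/1000)+k
    print(yaw,k,pix(s,K).round(1).tolist())
    H=R.from_euler('z',a).apply(np.array([[-.055,-.167,.082],[.055,-.167,.082],[-.055,-.167,0],[.055,-.167,0]]))+pan
    print(pix(s,H).round(1).tolist())
x=cv2.resize(im[165:245,195:260].astype(np.uint8),None,fx=7,fy=7,interpolation=cv2.INTER_CUBIC);cv2.imwrite("pics/s2.png",x)
```

```text
key ((440.78900146484375, -63.827606201171875), (41.5622444152832, 31.52029800415039), 75.69475555419922) [ 0.4229849  -0.08546436] [ 0.45928716 -0.0404813 ] [218.875 194.875] [228.125 202.375]
key ((441.67633056640625, -61.9439811706543), (45.82231903076172, 35.73761749267578), 75.63557434082031) [ 0.42108281 -0.08604024] [ 0.46235379 -0.03609421] [218.375 194.125] [228.875 202.375]
-10 [ 0.45129398 -0.06110097  0.15      ] [[220.6, 201.5], [232.3, 201.1], [232.1, 193.9], [220.7, 194.3]]
[[211.4, 220.9], [243.0, 219.9], [212.7, 238.0], [243.3, 237.0]]
-15 [ 0.44064762 -0.05874073  0.15      ] [[217.0, 201.2], [228.6, 201.5], [229.5, 194.3], [218.1, 194.0]]
[[207.3, 220.1], [238.8, 220.8], [208.8, 237.1], [239.2, 237.9]]
-20 [ 0.43024748 -0.05546158  0.15      ] [[213.4, 200.7], [224.9, 201.6], [226.8, 194.4], [215.6, 193.6]]
[[203.4, 218.9], [234.5, 221.5], [205.0, 236.0], [235.1, 238.6]]
```

View pics/s2.png

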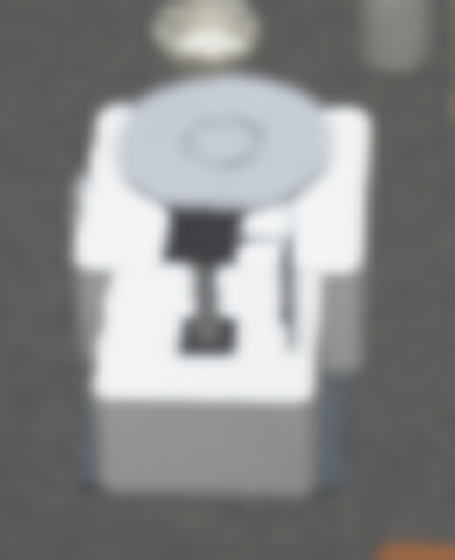

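The key (about .442,-.060) and the pan (.473,.062) are consistent with a balance yaw of about -15°: they are about 126 mm apart, and 125 is expected. The clay is at (.442,-.388) with its short axis at 75°. I'll move above the clay and turn the tool -37.5°.

```bash
python3 -m pendant '[[0.139,0.089,-0.055,0,0,-0.052],[0.139,0.089,-0.055,0,0,-0.052],[0.139,0.089,-0.055,0,0,-0.052],[0.139,0.089,-0.055,0,0,-0.052],[0.139,0.089,-0.055,0,0,-0.052],[0.139,0.089,-0.055,0,0,-0.052],[0.139,0.089,-0.055,0,0,-0.052],[0.139,0.089,-0.055,0,0,-0.052],[0,0,0,0,0,0],[0,0,0,0,0,0]]' 1
python3 - <<'E'
from m import *
s=camera("side");o=ctrl.get_obs();p=o["eef_pos"]
q=np.array(o["eef_rot"]);T=R.from_quat(q[[1,2,3,0]]);print(p,T.as_matrix().round(3).tolist(),pix(s,p))
x=cv2.resize(s["color"][210:330,160:320],None,fx=5,fy=5,interpolation=cv2.INTER_CUBIC);cv2.imwrite("pics/s3.png",x)
E
```

```text
time_s: 1.9
eef_pos: [0.4417, -0.3894, 0.1515]
eef_rot: [0.0, 0.992, -0.13, -0.0]
wrist_force: [-0.8, -0.7, 0.9]
opening: 0.999
grasp_force: 0.0
[ 0.44154116 -0.38976531  0.15171141] [[0.966, -0.258, 0.0], [-0.258, -0.966, -0.001], [0.0, 0.001, -1.0]] [[243.30931684 266.54889377]]
```

View pics/s3.png

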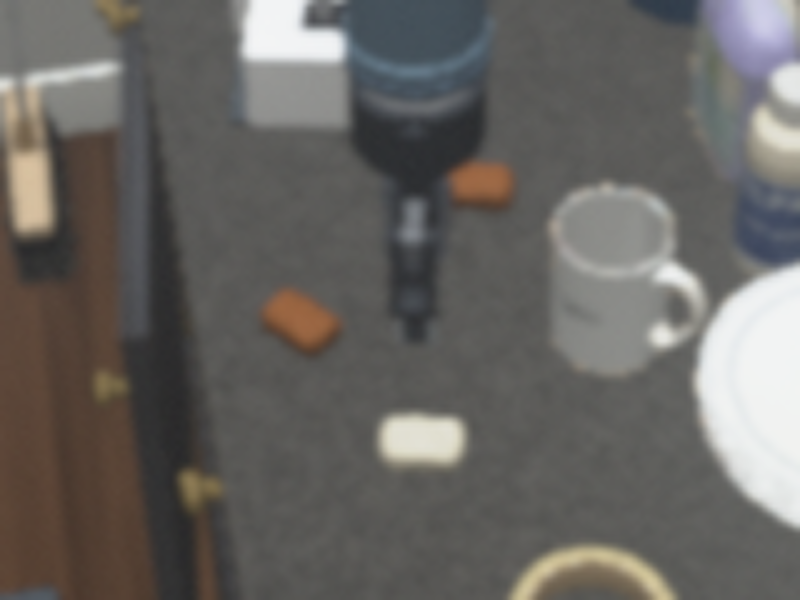

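The open fingers, around (243,277), line up over the clay at (244,298), with the closing line along its short side. Descending, then closing.

```bash
python3 -m pendant '[[0,0.005,-0.1,0,0,0],[0,0,-0.1,0,0,0],[0,0,-0.1,0,0,0],[0,0,-0.1,0,0,0],[0,0,-0.1,0,0,0],[0,0,-0.1,0,0,0],[0,0,-0.07,0,0,0],[0,0,-0.035,0,0,0],[0,0,0,0,0,0],[0,0,0,0,0,0]]' 1; python3 -m pendant '[[0,0,0,0,0,0],[0,0,0,0,0,0],[0,0,0,0,0,0],[0,0,0,0,0,0],[0,0,0,0,0,0],[0,0,0,0,0,0],[0,0,0,0,0,0],[0,0,0,0,0,0],[0,0,0,0,0,0],[0,0,0,0,0,0]]' -1
```

```text
time_s: 3.2
eef_pos: [0.4424, -0.3885, 0.011]
eef_rot: [0.0, 0.991, -0.13, 0.0]
wrist_force: [-0.0, 0.1, -0.3]
opening: 1.0
grasp_force: 0.0
time_s: 4.45
eef_pos: [0.4423, -0.3884, 0.011]
eef_rot: [0.0, 0.991, -0.13, 0.0]
wrist_force: [-0.5, 1.4, 5.6]
opening: 0.372
grasp_force: 60.2
```

```bash
python3 -m pendant '[[0,0,0.05,0,0,0],[0,0,0.1,0,0,0],[0,0,0.15,0,0,0],[0,0,0.15,0,0,0],[0,0,0.15,0,0,0],[0,0,0.15,0,0,0],[0,0,0.15,0,0,0],[0,0,0.15,0,0,0],[0,0,0.1,0,0,0],[0,0,0.05,0,0,0]]'
python3 - <<'E'
from m import *
s=camera("side");o=ctrl.get_obs();p=o["eef_pos"];print(pix(s,p))
cv2.imwrite("pics/s4.png",cv2.resize(s["color"][180:300,180:310],None,fx=4,fy=4,interpolation=cv2.INTER_CUBIC))
E
```

```text
time_s: 5.7
eef_pos: [0.4423, -0.3883, 0.2528]
eef_rot: [0.001, 0.991, -0.13, 0.001]
wrist_force: [-0.5, 0.4, -1.2]
opening: 0.364
grasp_force: 59.8
[[243.02388242 240.94336286]]
```

View pics/s4.png

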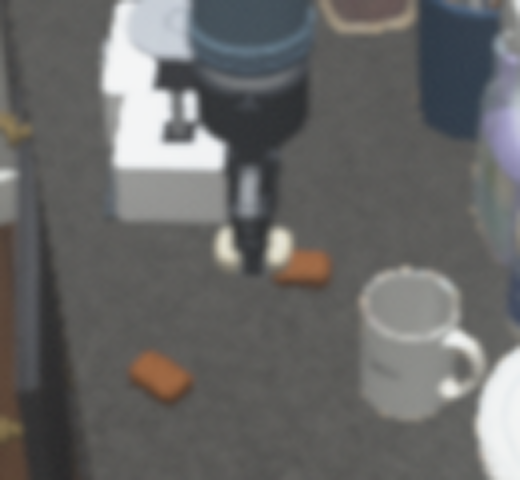

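The clay is held level and centred between the fingers, near (243,241). Carrying it over the pan.

```bash
python3 -m pendant '[[0.0155,0.1,0,0,0,0],[0.0155,0.2,0,0,0,0],[0.0155,0.27,0,0,0,0],[0.0155,0.27,0,0,0,0],[0.0155,0.27,0,0,0,0],[0.0155,0.27,0,0,0,0],[0.0155,0.27,0,0,0,0],[0.0155,0.27,0,0,0,0],[0.0155,0.2,0,0,0,0],[0.0155,0.13,0,0,0,0]]'
python3 -m pendant '[[0,0,0,0,0,0],[0,0,-0.05,0,0,0],[0,0,-0.1,0,0,0],[0,0,-0.1,0,0,0],[0,0,-0.1,0,0,0],[0,0,-0.1,0,0,0],[0,0,-0.05,0,0,0],[0,0,-0.03,0,0,0],[0,0,0,0,0,0],[0,0,0,0,0,0]]'
python3 - <<'E'
from m import *
s=camera("side");o=ctrl.get_obs();p=o["eef_pos"];print(p,pix(s,p),pix(s,[.473,.062,.111]),o["wrist_force"])
cv2.imwrite("pics/s5.png",cv2.resize(s["color"][140:240,170:290],None,fx=5,fy=5,interpolation=cv2.INTER_CUBIC))
E
```

```text
time_s: 7.0
eef_pos: [0.4713, 0.0649, 0.2491]
eef_rot: [-0.0, 0.992, -0.129, -0.001]
wrist_force: [-0.6, 0.5, -1.5]
opening: 0.37
grasp_force: 59.9
time_s: 8.25
eef_pos: [0.4735, 0.0618, 0.1449]
eef_rot: [0.0, 0.991, -0.13, 0.001]
wrist_force: [-0.0, -0.1, -1.2]
opening: 0.371
grasp_force: 59.9
[0.47350933 0.06188956 0.14498472] [[226.48598029 177.63757826]] [[226.68206344 184.98789757]] [-0.06240475 -0.01954728 -2.50068439]
```

View pics/s5.png

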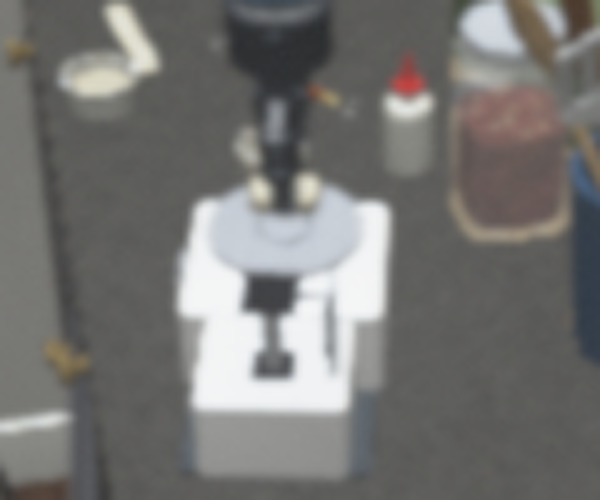

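The clay hovers over the middle of the pan; the ring, at (227,185), lies just below it. Lowering slowly, then releasing.

```bash
python3 -m pendant '[[0,0,-0.02,0,0,0],[0,0,-0.02,0,0,0],[0,0,-0.02,0,0,0],[0,0,-0.02,0,0,0],[0,0,-0.015,0,0,0],[0,0,-0.015,0,0,0],[0,0,-0.01,0,0,0],[0,0,-0.01,0,0,0],[0,0,0,0,0,0],[0,0,0,0,0,0]]'; python3 -c "
from bench import ctrl;o=ctrl.get_obs();print(o['eef_pos'],o['wrist_force'])"
```

```text
time_s: 9.55
eef_pos: [0.473, 0.062, 0.1184]
eef_rot: [0.0, 0.991, -0.13, -0.0]
wrist_force: [-0.7, 0.6, -0.2]
opening: 0.368
grasp_force: 60.1
[0.47297937 0.06196095 0.1183928 ] [-0.65143498  0.61175881 -0.23479167]
```

```bash
python3 -m pendant '[[0,0,0,0,0,0],[0,0,0,0,0,0],[0,0,0,0,0,0],[0,0,0,0,0,0],[0,0,0,0,0,0],[0,0,0,0,0,0],[0,0,0,0,0,0],[0,0,0,0,0,0],[0,0,0,0,0,0],[0,0,0,0,0,0]]' 0.5
python3 -m pendant '[[0,0,0.03,0,0,0],[0,0,0.05,0,0,0],[0,0,0.1,0,0,0],[0,0,0.1,0,0,0],[0,0,0.1,0,0,0],[0,0,0.1,0,0,0],[0,0,0.1,0,0,0],[0,0,0.1,0,0,0],[0,0,0,0,0,0],[0,0,0,0,0,0]]'
python3 - <<'E'
from m import *
s=ims(3);im=s["color"];S=4
b=cv2.resize(im,None,fx=S,fy=S,interpolation=cv2.INTER_CUBIC)
B,Rr=b[...,0],b[...,2]
c=biggest((Rr>130)&(Rr-B>4)&(Rr-B<90),np.array([227,183])*S)
for z in(.107,.117):
  P=plane(s,(c+.5)/S-.5,z)[:,:2];print(z,cv2.minAreaRect((P*1000).astype(np.float32)))
print(ctrl.get_obs()["eef_pos"])
cv2.imwrite("pics/s6.png",cv2.resize(im[140:240,170:290].astype(np.uint8),None,fx=5,fy=5,interpolation=cv2.INTER_CUBIC))
E
```

```text
time_s: 10.8
eef_pos: [0.473, 0.062, 0.1183]
eef_rot: [-0.0, 0.991, -0.13, -0.0]
wrist_force: [-0.8, 0.4, 0.1]
opening: 0.751
grasp_force: 0.0
time_s: 12.05
eef_pos: [0.4727, 0.062, 0.2539]
eef_rot: [0.0, 0.991, -0.13, -0.0]
wrist_force: [0.0, 0.2, -0.4]
opening: 0.752
grasp_force: 0.0
0.107 ((474.24761962890625, 73.74356079101562), (45.47325897216797, 52.156883239746094), 77.02721405029297)
0.117 ((472.22900390625, 60.532352447509766), (45.027610778808594, 51.645748138427734), 77.0272216796875)
[0.47241629 0.06201618 0.25333682]
```

View pics/s6.png

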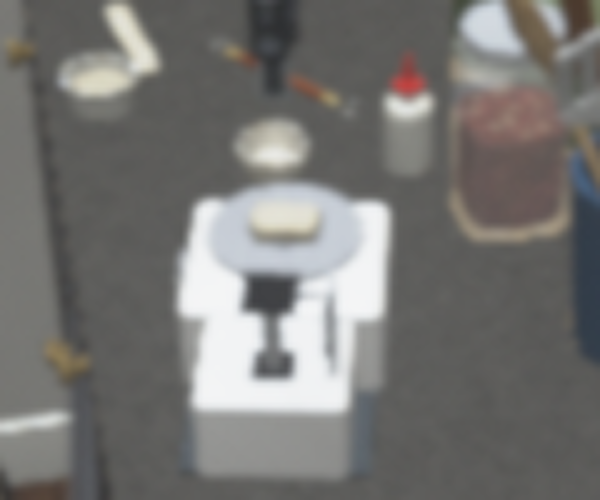

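The clay lies centred on the pan: (.472,.061) against (.473,.062). Shutting the gripper and moving over the key.

```bash
python3 -m pendant '[[-0.025,-0.1,0,0,0,0],[-0.025,-0.1,0,0,0,0],[-0.025,-0.1,0,0,0,0],[-0.025,-0.1,0,0,0,0],[-0.025,-0.1,0,0,0,0],[-0.025,-0.11,-0.05,0,0,0],[0,0,-0.1,0,0,0],[0,0,-0.1,0,0,0],[0,0,-0.1,0,0,0],[0,0,0,0,0,0]]' -1
python3 - <<'E'
from m import *
s=camera("side");o=ctrl.get_obs();p=o["eef_pos"];print(p,o["wrist_force"],pix(s,p-[0,0,.008]),pix(s,[.442,-.060,.15]))
cv2.imwrite("pics/s7.png",cv2.resize(s["color"][140:240,170:290],None,fx=6,fy=6,interpolation=cv2.INTER_CUBIC))
E
```

```text
time_s: 13.45
eef_pos: [0.4415, -0.0595, 0.1824]
eef_rot: [-0.001, 0.991, -0.131, -0.002]
wrist_force: [0.6, -0.3, 0.5]
opening: -0.0
grasp_force: 0.0
[ 0.44236244 -0.05979496  0.1835974 ] [ 0.18698469 -0.02772625  0.52458456] [[223.54522724 191.9835498 ]] [[223.75462775 197.85937295]]
```

View pics/s7.png

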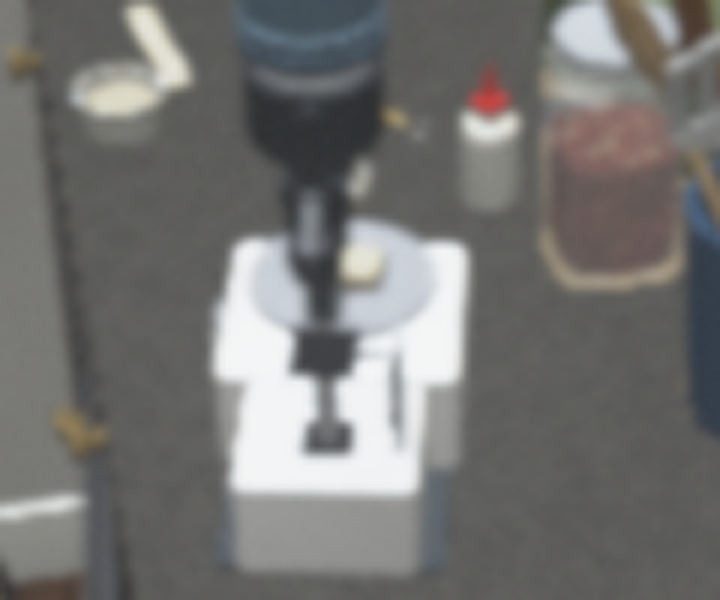

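The closed tips are above the key plate, which sits at about (224,198). I'll press part-way and check contact.

```bash
python3 -m pendant '[[0,0,-0.05,0,0,0],[0,0,-0.03,0,0,0],[0,0,-0.015,0,0,0],[0,0,-0.005,0,0,0],[0,0,-0.005,0,0,0],[0,0,-0.005,0,0,0],[0,0,-0.005,0,0,0],[0,0,0,0,0,0],[0,0,0,0,0,0],[0,0,0,0,0,0]]'; python3 -m pendant '[[0,0,-0.01,0,0,0],[0,0,-0.01,0,0,0],[0,0,-0.005,0,0,0],[0,0,0,0,0,0],[0,0,0,0,0,0],[0,0,0,0,0,0],[0,0,0,0,0,0],[0,0,0,0,0,0],[0,0,0,0,0,0],[0,0,0,0,0,0]]'
```

```text
time_s: 14.75
eef_pos: [0.443, -0.06, 0.1613]
eef_rot: [-0.0, 0.991, -0.13, 0.0]
wrist_force: [0.2, -0.0, 0.8]
opening: 0.002
grasp_force: 0.0
time_s: 16.0
eef_pos: [0.443, -0.06, 0.1564]
eef_rot: [0.0, 0.991, -0.13, 0.0]
wrist_force: [-2.2, 1.2, 5.1]
opening: -0.001
grasp_force: 2.5
```

Contact comes at about .158, as predicted, so the third click is at TCP z ≈ .116.

```bash
python3 -m pendant '[[0,0,-0.025,0,0,0],[0,0,-0.025,0,0,0],[0,0,-0.025,0,0,0],[0,0,-0.025,0,0,0],[0,0,-0.025,0,0,0],[0,0,-0.025,0,0,0],[0,0,-0.02,0,0,0],[0,0,-0.017,0,0,0],[0,0,0,0,0,0],[0,0,0,0,0,0]]'; python3 -m pendant '[[0,0,-0.005,0,0,0],[0,0,-0.005,0,0,0],[0,0,-0.005,0,0,0],[0,0,0,0,0,0],[0,0,0,0,0,0],[0,0,0,0,0,0],[0,0,0,0,0,0],[0,0,0,0,0,0],[0,0,0,0,0,0],[0,0,0,0,0,0]]'
python3 - <<'E'
from m import *
s=ims(4);o=ctrl.get_obs();p=o["eef_pos"];print(p,o["wrist_force"],pix(s,[p-[0,0,.008],[.443,-.06,.108]]))
cv2.imwrite("pics/s8.png",cv2.resize(s["color"][160:240,190:270].astype(np.uint8),None,fx=7,fy=7,interpolation=cv2.INTER_CUBIC))
E
```

```text
time_s: 17.25
eef_pos: [0.4431, -0.0601, 0.1189]
eef_rot: [0.0, 0.991, -0.13, 0.0]
wrist_force: [0.5, 1.3, 3.5]
opening: 0.003
grasp_force: 1.8
time_s: 18.5
eef_pos: [0.4431, -0.0601, 0.1161]
eef_rot: [0.0, 0.991, -0.13, 0.0]
wrist_force: [-0.1, 0.9, 5.4]
opening: 0.004
grasp_force: 3.0
[ 0.44309856 -0.06007964  0.11608781] [0.03897775 0.01663313 4.98349627] [[224.54916495 207.11757054]
 [224.51863835 207.12662024]]
```

View pics/s8.png

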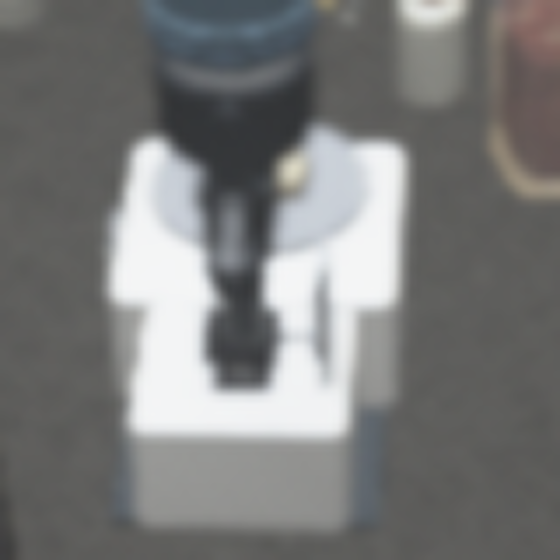

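The key plate is down near (224,208) with the tips on it, about 5 N and travel ≈ 42 mm. The clay is still on the pan, so I'm handing in.

```bash
python3 -c "
from bench import ctrl;print(ctrl.hand_in())"
```

```text
the job is handed in; nothing more can be done
None
```

I handed the job in with the clay let go within about 2 mm of the pan's centre and the robot still pressing the range key with about 5 N at about 42 mm, its third click; hand-in returned no verdict.

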